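Find the stamped parts crate and push it to the dispatch rail

ROBOT

A 6-joint arm with a two-finger parallel gripper is mounted at the origin on a cart in front of the work surface, level with it; the furniture and walls round the work are solid. World frame = base frame: x ahead of the robot, y to its left, z up, the work surface at z = 0. Lengths are in mm, angles in degrees, forces in N, time in s.
With the tool pointing down it reaches from about 350 to 850 mm from the base axis. Payload 8.1 kg.
Tool frame: the origin (TCP) lies midway between the tips of the shut fingers; the grasp point (between the pads) lies 19 mm behind it (r.pinch_z is the distance from the TCP to the grasp point, in mm); z points along the fingers, y is the line along which they close (so a half turn about z gives the same grasp; the last joint's range is limited). The gripper opens to 85 mm and grips with 20 to 120 N. Pads are 22 mm wide; open, the fingers measure 114 mm over their backs; the gripper's body (76 mm by 85 mm) begins 54 mm behind the grasp point. The pads swing forward as they close: fully open they stand 13 mm farther back than shut.
Start: joints at [68.102, 7.471, 85.268, -0, 87.261, -4.893], TCP at [175.455, 573.777, 196.192] pointing down, gripper open.
Joint ranges: [-169.43, 169.43], [-51.17, 129.36], [1.28, 143.12], [-76.62, 256.62], [0, 156.53], [-152.29, 152.29]. Speed limits (degrees/s): [136.94, 136.94, 159.86, 180, 180, 180].

INTERFACE

Orientations are given as [roll, pitch, yaw] about the fixed x, y, z axes, in that order (R = Rz(yaw) Ry(pitch) Rx(roll)).
In Python, from bench import sensors, optics, job, r gives the robot as it stands.
- The arm moves only by the tool play_rows, never from a script. Its argument "motion" is a list that holds one entry, the list of rows, each a list of 6 numbers: the shift along the tool's x, y, z in cm, then the turn, a rotation vector about the tool's x, y, z in degrees. In form: [[[x, y, z, ax, ay, az], ...]]. A call has 1 to 5 rows; each row is the pose to reach, as a shift and turn from the pose commanded when the call began, along the tool's axes at that moment; what a row does not reach only later rows make up. A row lasts 1/10 s, in which the tool goes at most 50 mm and 8.59 degrees, less where a joint would pass 70% of its speed; a pose out of reach is approached as far as the arm can. A call with a gripper value outside its range is refused whole. "jaw" is the opening, from 0 (shut) to 1 (fully open), set as the call begins (left out, the last holds). The fingers move at their own pace and stop on an object; "squeeze" is the grip in N (left out, the last holds). Time passes only in rows, so rows that repeat a pose let the fingers close. It gives the time, the measured TCP pose, the force, the opening and the grip force at its end, in the units of the state.
- sensors.sense(): the state, without advancing time (a new reading comes with each control period).
- optics.snapshot(name): name is "scene" or "side" or "wrist"; returns a dict with "pixels" (420x560x3 uint8, red, green, blue), "mtx" (3x3 intrinsics, pixels), "R" (3x3) and "t" (3): a world point X has camera coordinates R X + t; the wrist camera has in their place "T_tool_cam" (4x4, takes a point from camera to tool coordinates, whose origin is the TCP and whose axes are the flange's). Camera axes: x right, y down, z forward; pixel columns grow to the right and rows downward; lengths in mm; the calibration is good to about 2 mm. A picture is of the moment at which its call begins: read the wrist's pose just before it. There is no depth.
- job.hand_in(): hands the job in; it is judged then, once.
The state is a dict: "time": time; "joint_pos": joint angles; "qd": joint speeds; "joint_efforts": joint torques, N m; "tool_pos": TCP position; "tcp_rot": TCP orientation; "ft_force": force on the tool from outside, world axes, zero at the start; "wrist_torque": the same for the moment, N m; "finger_gap": finger opening in mm; "grip_force": force on a finger pad.
Only numpy, scipy, OpenCV 4.12 (cv2) and the standard library are available. Lean on these libraries where they do the work, as an engineer would, in place of code of your own. Each camera call takes 0.05 s, during which the arm holds its last target. There are 200 camera calls.

TASK

One of the two small white parts crates has a stamp under its base, a black ring with a cross in it. Without grasping or lifting anything, tip each crate over with the fingertips, away from you, so that both lie on their far sides with their undersides facing you; then push the stamped one, still lying there, forward until its open end comes gently up flush against the aluminium dispatch rail, without ramming it. Leave the plain crate lying short of the rail, and leave the other things on the bench alone.

Things in the scene. Friction and masses are not known exactly. Their poses are not given: they have to be found in the camera images.
- crate_stamped: The crate with the stamp (black ring of 38 mm diameter with a diagonal cross) in the middle of its underside, 1 mm inside the foot band. Open-topped white plastic crate, empty, 56 deep (x) x 66 wide (y) x 90 mm tall (z). Origin: centre of the underside. It starts upright, its x axis pointing away from the robot (within 0.15 rad). Either crate may be the left one; they stand about 185 mm apart.
- crate_plain: The crate without a stamp, otherwise the same (56 x 66 x 90 mm), underside bare. Origin: centre of the underside; z up to the mouth, x away from the robot at the start. Both crates weigh 0.14 to 0.28 kg; the 3 mm walls have an 8 mm foot band and a 10 mm rim band, 1 mm proud all round.
- crate_stamped_mouth (a point): Centre of the open mouth of the stamped crate, 90 mm from its underside along its z axis. Lying on its far side, a crate has its z axis pointing away from the robot and its x axis down; it is then 56 mm high and 90 mm long.
- crate_plain_mouth (a point): Centre of the open mouth of the plain crate, 90 mm from its underside along its z axis.
- crate_stamped_center (a point): Centre of the stamped crate, 45 mm from its underside along its z axis. Pushed near its rim, a crate does not slide but tips over its far lower edge; past about 32 degrees it falls over by itself.
- crate_plain_center (a point): Centre of the plain crate, 45 mm from its underside along its z axis.
- rail_face (a point): The dispatch rail: a fixed aluminium bar with three dark screw heads, 320 mm long (y) x 14 mm (x) x 16 mm high, lying across the bench beyond both crates. This point is the middle of its near face, at the bench; x points away from the robot, square to the face (turned by up to 0.1 rad), y along the bar.
- rail: The dispatch rail itself, screwed to the bench (it does not give); origin under its centre, 7 mm beyond point rail_face along x, same axes. Do not press the crate against it harder than 30 N.
- loupe: Black loupe, a waisted tube of 39 mm diameter, 32 mm high, standing between the two crates; origin under its centre. Leave it alone.
- glue_bottle: Small bottle with a pointed orange nozzle, 31 mm diameter, 82 mm high, to the left of the crates; origin under its centre. Leave it alone.
- flux_jar: Jar with a black cap, 45 mm diameter, 46 mm high, to the right of the crates; origin under its centre. Leave it alone.
- box_boot: Small white box with an orange lid, 50 x 70 x 37 mm high, to the right; origin under its centre. Leave it alone.
Not all that is in view belongs to the job. Leave any green look-alike of the crate_stamped alone.

How it is judged:
By the outcome, as a careful person would: the job done as asked, in the order asked, and still so for the second after the job is handed in, with the robot touching nothing.
It also fails if it takes over 58 s, if anything falls off the work surface, if the arm or the gripper's body presses on something with over 40 N, if the wrist force passes 120 N, or if a joint passes its speed limit or range.

## Working session

There is one attempt and no reset: what is moved stays moved. The work goes in short steps, Python scripts to look and compute and a tool call to move; the robot and the scene stay as the last step left them, time stands still between calls to the robot, and variables do not carry over. Pictures are saved under pics/ and viewed, at most 10 in all, crops included, and the job is handed in when it is done.

Besides the shell and the picture viewer there is one more tool, called after ">>>" by a JSON object that holds its "method" and its "body". play_rows: Moves the arm, as the interface text tells. Its arguments: {"type":"object","properties":{"motion":{"type":"array","items":{"type":"array","items":{"type":"array","items":{"type":"number"}}}},"jaw":{"type":"number"},"squeeze":{"type":"number"}},"required":["motion"]}

```bash
ls; mkdir -p pics
python3 - <<'E'
from bench import sensors, optics, job, r
import cv2, pickle
s=sensors.sense(); print({k:s[k] for k in ('time','tool_pos','tcp_rot','ft_force','finger_gap')})
for n in ("scene","side"):
    d=optics.snapshot(n); pickle.dump(d,open(f'{n}0.pkl','wb')); cv2.imwrite(f'pics/{n}0.png',d['pixels'][:,:,::-1]); print(n,d['mtx'].tolist(),(-d['R'].T@d['t']).tolist(),d['R'][2].tolist())
E
```

```text
pics
{'time': 0.0, 'tool_pos': array([175.20377806, 573.20759515, 195.145841  ]), 'tcp_rot': array([-1.79894234e+02, -9.33979609e-03,  1.62996048e+02]), 'ft_force': array([-1.17396058, -0.28564171,  0.69746769]), 'finger_gap': 85.40047923240726}
scene [[545.914285210088, 0.0, 276.5791290952048], [0.0, 545.914285210088, 206.66419569912358], [0.0, 0.0, 1.0]] [162.83596718036097, -865.6747641812235, 932.721461071906] [0.37115402875580067, 0.5095606397643692, -0.7762684080530811]
side [[429.9279760932302, 0.0, 281.0503897788176], [0.0, 429.9279760932302, 209.94935352853108], [0.0, 0.0, 1.0]] [550.2583161028243, 507.74663554501353, 525.3452693280681] [-0.002776997378579516, -0.8823858816548273, -0.47051827184689854]
```

View pics/scene0.png

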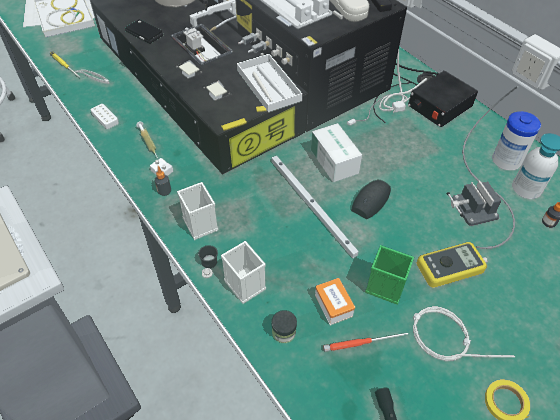

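View pics/side0.png

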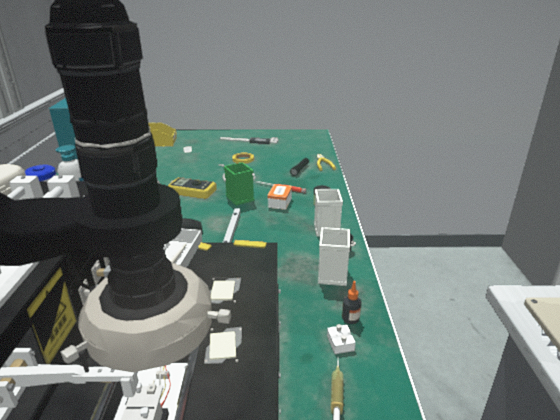

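The scene view shows the white crates at about (197,210) and (243,270). The green look-alike is at (390,273) and the rail runs from (275,158) to (355,252). In the side view the crates are at (334,256) and (328,212). Next I'll measure their positions.

```bash
cat > h.py <<'E'
import numpy as np, cv2, pickle
def ray(d,uv,z):
    c=-d['R'].T@d['t']; v=d['R'].T@np.linalg.solve(d['mtx'],[uv[0],uv[1],1.]); return c+v*(z-c[2])/v[2]
def proj(d,X):
    p=d['mtx']@(d['R']@np.asarray(X,float)+np.ravel(d['t'])); return p[:2]/p[2]
def white(d,lo=135,sat=40):
    hsv=cv2.cvtColor(d['pixels'],cv2.COLOR_RGB2HSV); return ((hsv[...,2]>lo)&(hsv[...,1]<sat)).astype(np.uint8)
def comp(m,pt):
    m=cv2.morphologyEx(m,cv2.MORPH_CLOSE,np.ones((3,3),np.uint8))
    n,l,st,c=cv2.connectedComponentsWithStats(m); x,y=pt
    ids=[i for i in range(1,n) if st[i,4]>80 and st[i,0]<=x<=st[i,0]+st[i,2] and st[i,1]<=y<=st[i,1]+st[i,3]]
    return [(i,st[i].tolist()) for i in ids],l
E
python3 - <<'E'
from h import *
for n,pts in (('scene',[(197,210),(243,270),(315,205)]),('side',[(334,256),(328,212),(233,225)])):
    d=pickle.load(open(n+'0.pkl','rb')); m=white(d)
    print(n,'base',proj(d,[0,0,0]),'tcp',proj(d,[175,574,195]))
    for p in pts:
        c,l=comp(m,p); print(p,c)
        for i,st in c[:2]:
            k=(l==i).astype(np.uint8); h=cv2.convexHull(cv2.findContours(k,0,2)[0][0])
            a=cv2.approxPolyDP(h,2.5,True)[:,0]
            for uv in a: print('  ',uv,ray(d,uv,0)[:2].round(),ray(d,uv,90)[:2].round())
for n in ('scene','side'):
    d=pickle.load(open(n+'0.pkl','rb'));im=d['pixels'][:,:,::-1]
    x0,y0=(150,130) if n=='scene' else (200,150)
    cv2.imwrite(f'pics/{n}0z.png',cv2.resize(im[y0:y0+180,x0:x0+220],None,fx=3.3,fy=3.3,interpolation=2))
E
```

```text
scene base [-40.59969729 264.09523406] tcp [-71.46921636  20.17645478]
(197, 210) [(8, [0, 17, 291, 403, 43303]), (105, [176, 182, 47, 58, 1574])]
   [ 0 17] [360. 846.] [341. 681.]
   [290 419] [ 359. -637.] [ 340. -659.]
   [129 419] [ 141. -480.] [ 143. -517.]
   [  0 323] [  24. -178.] [  37. -245.]
   [202 182] [513. -95.] [ 479. -170.]
   [222 225] [ 484. -226.] [ 453. -288.]
   [216 231] [ 465. -232.] [ 436. -293.]
   [194 239] [ 417. -223.] [ 392. -285.]
   [176 199] [ 440. -105.] [ 413. -178.]
   [177 191] [453. -86.] [ 425. -161.]
(243, 270) [(8, [0, 17, 291, 403, 43303]), (137, [221, 241, 45, 62, 1873])]
   [ 0 17] [360. 846.] [341. 681.]
   [290 419] [ 359. -637.] [ 340. -659.]
   [129 419] [ 141. -480.] [ 143. -517.]
   [  0 323] [  24. -178.] [  37. -245.]
   [245 241] [ 501. -290.] [ 468. -345.]
   [265 264] [ 502. -361.] [ 469. -410.]
   [265 289] [ 469. -409.] [ 439. -453.]
   [242 302] [ 416. -406.] [ 392. -451.]
   [224 279] [ 416. -342.] [ 391. -393.]
   [221 255] [ 441. -290.] [ 414. -346.]
(315, 205) [(95, [272, 155, 87, 103, 1360])]
   [272 157] [ 689. -124.] [
[... 1942 characters left out ...]
, 17, 35, 229])]
   [125   5] [  4452. -11622.] [ 3784. -9544.]
   [135   0] [  5174. -14944.] [  4381. -12297.]
   [451   0] [ -4516. -13491.] [ -3648. -11092.]
   [474   5] [ -4030. -10606.] [-3246. -8702.]
   [508  24] [-2512. -5703.] [-1987. -4639.]
   [527  46] [-1665. -3552.] [-1286. -2856.]
   [546  81] [-1011. -2055.] [ -744. -1616.]
   [559 272] [ -16. -201.] [ 81. -79.]
   [559 392] [150.  87.] [218. 159.]
   [480 419] [281. 129.] [327. 194.]
   [423 419] [358. 128.] [391. 193.]
   [149 121] [ 1106. -1293.] [1011. -984.]
   [239 208] [ 657. -490.] [ 639. -319.]
   [230 239] [ 666. -337.] [ 646. -192.]
   [223 241] [ 681. -328.] [ 659. -185.]
   [234 209] [ 670. -485.] [ 649. -315.]
```

View pics/scene0z.png

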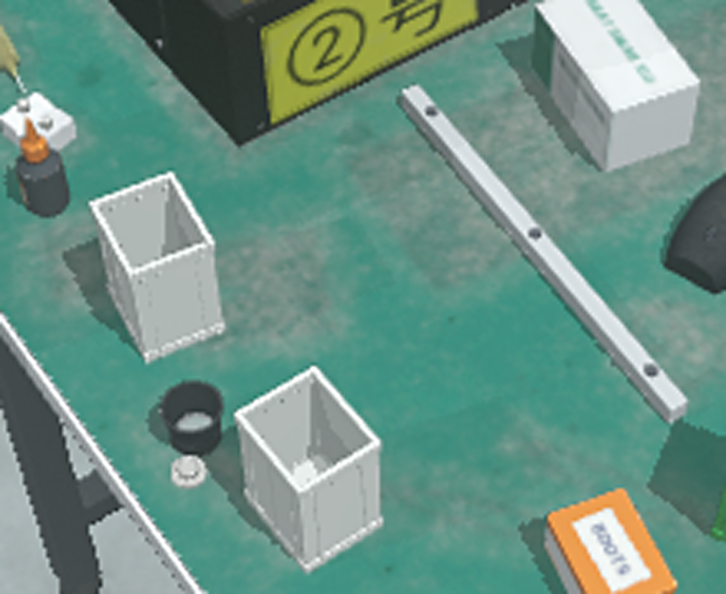

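Run:
```python
from h import *
from bench import optics
d=pickle.load(open('scene0.pkl','rb'))
z=lambda u,v:(150+u/3.3-.35,130+v/3.3-.35)
def P(n,u,v,h): print(n,ray(d,z(u,v),h)[:2].round(1))
for n,u,v in (('Bnl',92,204),('Bfl',172,175),('Bfr',213,242),('Bnr',135,272),('Anl',237,413),('Afl',315,370),('Afr',380,440),('Anr',307,485)): P(n,u,v,90)
for n,u,v in (('Bnr0',148,360),('Bfr0',223,327),('Anr0',309,569),('Afr0',382,521),('mach',240,145),('gluebase',45,213),('loupebase',196,452),('knob',188,480)): P(n,u,v,0)
for n,u,v in (('boxnl',549,515),('boxfl',622,490)): P(n,u,v,37)
P('glue tip',28,120,82)
for u,v in ((93,15),(160,92)): print('machine edge',ray(d,(u,v),0)[:2].round())
m=white(d); _,l=comp(m,(315,205)); 
# rail near-bottom boundary: leftmost white pixel per row inside rail strip
p=[]
for row in range(168,250):
    xs=np.where(m[row,265:362])[0]
    if len(xs): p.append((265+xs[0]-.5,row))
w=np.array([ray(d,q,0)[:2] for q in p]); 
L=cv2.fitLine(w.astype(np.float32),cv2.DIST_HUBER,0,.01,.01).ravel(); print('rail dir,pt',L,'x at y=-210,-376',[L[2]+(y-L[3])*L[0]/L[1] for y in(-210,-376)], np.degrees(np.arctan2(-L[0]/L[1],1)))
print(p[0],p[-1],w[0],w[-1])
s=pickle.load(open('side0.pkl','rb'));
for y in (-210,-376): print('rail bottom in side px',proj(s,[L[2]+(y-L[3])*L[0]/L[1],y,0]),'ends',)
print(optics.snapshot('wrist')['T_tool_cam'].round(2).tolist())
```

```text
Bnl [ 425.6 -162.7]
Bfl [ 477.9 -170.9]
Bfr [ 470.1 -232. ]
Bnr [ 420.  -224.6]
Anl [ 415.4 -346. ]
Afl [ 467.4 -347. ]
Afr [ 470.2 -407.8]
Anr [ 421.1 -408.4]
Bnr0 [ 418.1 -223.1]
Bfr0 [ 470.7 -228.7]
Anr0 [ 418.  -407.9]
Afr0 [ 471.1 -406.5]
mach [ 564.7 -100.3]
gluebase [423.8 -76. ]
loupebase [ 406.7 -300.2]
knob [ 392.3 -314.5]
boxnl [ 538.8 -477.4]
boxfl [ 583.5 -489. ]
glue tip [429.8 -69. ]
machine edge [595. 691.]
machine edge [587. 244.]
rail dir,pt [ 5.5262964e-02  9.9847186e-01  6.6834174e+02 -3.3456207e+02] x at y=-210,-376 [np.float32(675.23596), np.float32(666.0482)] -3.1679482
(np.float64(279.5), 168) (np.float64(344.5), 249) [ 682.47193352 -163.12758642] [ 656.84069858 -427.1230453 ]
rail bottom in side px [219.25948444 271.87213096] ends
rail bottom in side px [231.51522818 230.3022135 ] ends
[[0.0, -0.96, -0.29, 75.19], [1.0, 0.0, 0.0, 0.23], [-0.0, -0.29, 0.96, -178.47], [0.0, 0.0, 0.0, 1.0]]
```

>>> {"method": "play_rows", "body": {"motion": [[[-3,-3,0,0,0,0],[-6.5,-6.2,0,0,0,0],[-10,-9.5,0,0,0,0],[-13,-12.5,0,0,0,0],[-16,-15.5,0,0,0,0]]], "jaw": 0.35}}

```text
time: 0.65
tool_pos: [283.5, 377.0, 195.9]
tcp_rot: [-180.0, -0.0, 163.0]
ft_force: [0.0, 0.0, 0.1]
finger_gap: 29.7
grip_force: 0.0
```

```bash
cat >> h.py <<'E'
from scipy.spatial.transform import Rotation as Ro
def delta(pos,yaw):
    from bench import sensors
    s=sensors.sense(); R=Ro.from_euler('xyz',s['tcp_rot'],degrees=True); T=Ro.from_euler('xyz',[180,0,yaw],degrees=True)
    print('t',round(s['time'],2),'at',s['tool_pos'].round(1),s['tcp_rot'].round(2),'F',s['ft_force'].round(1),'gap',round(s['finger_gap'],1))
    print('shift cm',(R.inv().apply(np.array(pos)-s['tool_pos'])/10).round(2),'turn',(R.inv()*T).as_rotvec(degrees=True).round(2))
E
python3 -c "
from h import *
delta([385,160,195],172.7)
d=pickle.load(open('scene0.pkl','rb')); m=white(d)
w=np.array([list(ray(d,(265+np.where(m[r,265:362])[0][0]-.5,r),0)[:2])+[r] for r in range(162,254,4) if m[r,265:362].any()]); print(w.round().tolist())"
```

```text
t 0.65 at [283.5 377.  195.9] [-179.98   -0.    163.  ] F [0.  0.  0.1] gap 29.7
shift cm [-16.05 -17.79   0.09] turn [-0.02 -0.   -9.7 ]
[[684.0, -141.0, 162.0], [684.0, -157.0, 166.0], [683.0, -171.0, 170.0], [681.0, -185.0, 174.0], [655.0, -182.0, 178.0], [675.0, -212.0, 182.0], [677.0, -228.0, 186.0], [663.0, -232.0, 190.0], [657.0, -243.0, 194.0], [654.0, -255.0, 198.0], [661.0, -275.0, 202.0], [637.0, -271.0, 206.0], [671.0, -310.0, 210.0], [671.0, -323.0, 214.0], [669.0, -336.0, 218.0], [668.0, -348.0, 222.0], [668.0, -361.0, 226.0], [666.0, -373.0, 230.0], [666.0, -387.0, 234.0], [665.0, -398.0, 238.0], [658.0, -406.0, 242.0], [663.0, -423.0, 246.0], [662.0, -434.0, 250.0]]
```

>>> {"method": "play_rows", "body": {"motion": [[[-3,-3.4,0,0,0,-2],[-6,-7,0,0,0,-4],[-9.5,-10.5,0,0,0,-6],[-13,-14,0,0,0,-8],[-16,-17.5,0,0,0,-9.7]]]}}

```text
time: 1.15
tool_pos: [385.5, 162.6, 196.2]
tcp_rot: [180.0, 0.0, 172.8]
ft_force: [1.2, -0.0, -0.3]
finger_gap: 29.7
grip_force: 0.0
```

```bash
python3 -c "
from h import *
delta([380,-60,150],172.7)"
```

```text
t 1.15 at [385.5 162.6 196.2] [1.7999e+02 3.0000e-02 1.7277e+02] F [ 1.2 -0.  -0.3] gap 29.7
shift cm [ -2.25 -22.16   4.62] turn [0.01 0.03 0.07]
```

>>> {"method": "play_rows", "body": {"motion": [[[-0.5,-4.4,1,0,0,0],[-0.9,-8.8,2,0,0,0],[-1.4,-13.2,2.8,0,0,0],[-1.8,-17.7,3.7,0,0,0],[-2.2,-22,4.6,0,0,0]]]}}

```text
time: 1.65
tool_pos: [378.3, -58.2, 149.9]
tcp_rot: [-180.0, 0.0, 172.7]
ft_force: [0.6, 0.4, 1.1]
finger_gap: 29.5
grip_force: 0.0
```

```bash
python3 -c "
from h import *
delta([375,-190,76],172.7)"
```

```text
t 1.65 at [378.3 -58.2 149.9] [-1.7999e+02  3.0000e-02  1.7269e+02] F [0.6 0.4 1.1] gap 29.5
shift cm [ -1.34 -13.11   7.39] turn [-0.01  0.03 -0.01]
```

>>> {"method": "play_rows", "body": {"motion": [[[-0.4,-4,1,0,0,0],[-0.8,-8.5,2,0,0,0],[-1.2,-12.5,3.5,0,0,0],[-1.3,-13.1,5.5,0,0,0],[-1.3,-13.1,7.4,0,0,0]]]}}

```text
time: 2.15
tool_pos: [374.6, -189.7, 75.4]
tcp_rot: [-180.0, -0.0, 172.5]
ft_force: [0.4, 0.5, 0.0]
finger_gap: 29.8
grip_force: 0.0
```

```bash
python3 -c "
from h import *
from bench import optics
delta([409,-194,76],172.7)
d=optics.snapshot('wrist');cv2.imwrite('pics/w1.png',d['pixels'][:,:,::-1])"
```

```text
t 2.15 at [ 374.6 -189.7   75.4] [-1.7999e+02 -1.0000e-02  1.7251e+02] F [0.4 0.5 0. ] gap 29.8
shift cm [-3.47  0.02 -0.06] turn [-0.01 -0.01 -0.19]
```

View pics/w1.png

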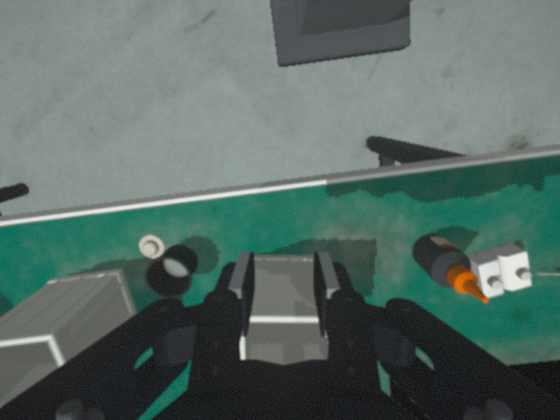

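The wrist view has the left crate centred between the fingertips (u 240 to 328) and square to them. The loupe is at (172,268) and the glue bottle at (450,265), both clear. I'll push slowly.

>>> {"method": "play_rows", "body": {"motion": [[[-1.5,0,0,0,0,0],[-2.5,0,0,0,0,0],[-3.2,0,0,0,0,0],[-3.8,0,0,0,0,0],[-4.4,0,0,0,0,0]]]}}

```text
time: 2.7
tool_pos: [419.3, -193.5, 76.5]
tcp_rot: [-180.0, 0.0, 172.7]
ft_force: [-0.2, 0.5, -0.9]
finger_gap: 30.0
grip_force: 0.0
```

>>> {"method": "play_rows", "body": {"motion": [[[-0.6,0,0,0,0,0],[-1.2,0,0,0,0,0],[-1.8,0,0,0,0,0],[-2.4,0,0,0,0,0],[-3,0,0,0,0,0]]]}}

```text
time: 3.2
tool_pos: [448.9, -197.5, 76.2]
tcp_rot: [180.0, -0.0, 172.7]
ft_force: [-0.3, 0.2, 0.9]
finger_gap: 30.0
grip_force: 0.0
```

```bash
python3 -c "
from h import *
from bench import optics
delta([409,-194,76],172.7)
d=optics.snapshot('scene');pickle.dump(d,open('s2.pkl','wb'));s=optics.snapshot('side')
a=cv2.resize(d['pixels'][130:320,150:370,::-1],None,fx=1.8,fy=1.8);b=cv2.resize(s['pixels'][150:340,220:400,::-1],None,fx=1.8,fy=1.8)
cv2.imwrite('pics/s2.png',np.hstack([a,b]))"
```

```text
t 3.2 at [ 448.9 -197.5   76.2] [180.   -0.  172.7] F [-0.3  0.2  0.9] gap 30.0
shift cm [ 4.   -0.16  0.02] turn [ 0. -0. -0.]
```

View pics/s2.png

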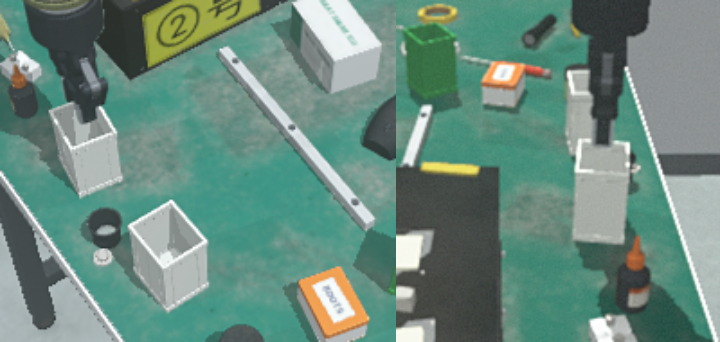

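The picture shows the crate still upright and unmoved. The fingertips, near (90,118), have passed over its rim, so they stand higher than the TCP. I'll check their real height.

```bash
python3 -c "
from h import *
d=pickle.load(open('s2.pkl','rb'))
for z in (60,70,76,80,85,90,95,100): print(z,proj(d,[449,-197.5+22,z]).round(1),proj(d,[449,-197.5-22,z]).round(1))
cv2.imwrite('pics/s2z.png',cv2.resize(d['pixels'][140:250,160:240,::-1],None,fx=5,fy=5,interpolation=2))"
```

```text
60 [192.4 199.7] [203.4 213.2]
70 [191.9 196.6] [202.9 210.1]
76 [191.5 194.7] [202.6 208.2]
80 [191.3 193.4] [202.4 207. ]
85 [191.  191.9] [202.1 205.4]
90 [190.7 190.3] [201.9 203.8]
95 [190.4 188.7] [201.6 202.2]
100 [190.1 187. ] [201.4 200.6]
```

View pics/s2z.png

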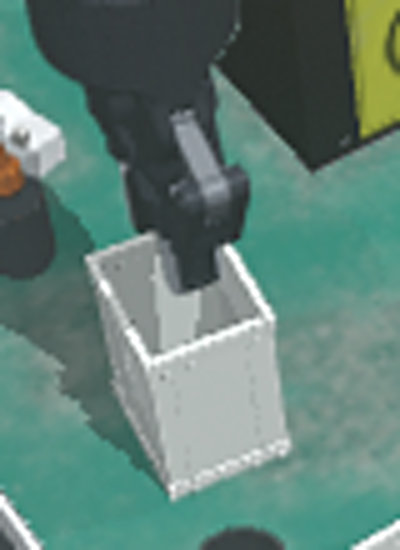

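The fingertips sit about 15 to 25 mm above the TCP at this opening and passed over the rim without touching it. I'll lift, back off and come in lower.

>>> {"method": "play_rows", "body": {"motion": [[[0,0,-1.5,0,0,0],[1,0,-2,0,0,0],[4,0,-2,0,0,0],[7,0,-2,0,0,0],[8.3,0,-1,0,0,0]]]}}

```text
time: 3.8
tool_pos: [365.4, -187.2, 88.2]
tcp_rot: [-179.9, 0.1, 172.7]
ft_force: [0.2, -0.7, -0.5]
finger_gap: 30.2
grip_force: 0.0
```

>>> {"method": "play_rows", "body": {"motion": [[[0,0,1.5,0,0,0],[0,0,3,0,0,0],[0,0,3.3,0,0,0],[-0.5,0,3.3,0,0,0],[-1.5,0,3.3,0,0,0]]]}}

```text
time: 4.3
tool_pos: [381.6, -189.1, 54.4]
tcp_rot: [-180.0, 0.1, 172.7]
ft_force: [0.2, -0.4, -0.2]
finger_gap: 29.6
grip_force: 0.0
```

```bash
python3 -c "
from h import *
from bench import optics
delta([409,-194,52],172.7)
d=optics.snapshot('scene');s=optics.snapshot('side')
a=cv2.resize(d['pixels'][140:260,150:250,::-1],None,fx=4,fy=4,interpolation=2);b=cv2.resize(s['pixels'][200:320,290:385,::-1],None,fx=4,fy=4,interpolation=2)
cv2.imwrite('pics/s3.png',np.hstack([a,b]))"
```

```text
t 4.3 at [ 381.6 -189.1   54.4] [-1.7997e+02  6.0000e-02  1.7267e+02] F [ 0.2 -0.4 -0.2] gap 29.6
shift cm [-2.77 -0.13  0.24] turn [-0.03  0.06 -0.03]
```

View pics/s3.png

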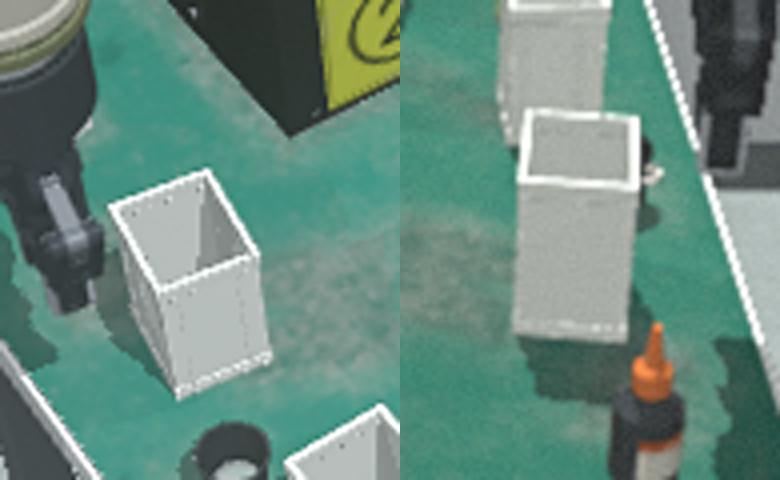

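```bash
python3 -c "
from h import *
d=pickle.load(open('s2.pkl','rb'));s=pickle.load(open('side0.pkl','rb'))
for z in (55,60,65,70,75,80,85): print(z,ray(d,(168.7,217),z)[:2].round(),ray(s,(371.3,242),z)[:2].round())"
```

```text
55 [ 388. -183.] [ 365. -233.]
60 [ 387. -187.] [ 367. -225.]
65 [ 386. -191.] [ 369. -217.]
70 [ 384. -195.] [ 370. -209.]
75 [ 383. -199.] [ 372. -201.]
80 [ 382. -203.] [ 374. -193.]
85 [ 380. -206.] [ 376. -186.]
```

The tips are at about z 80 now. I'll drop 10 mm more and push, watching the force.

>>> {"method": "play_rows", "body": {"motion": [[[0,0,1,0,0,0],[-1,0,1,0,0,0],[-1.8,0,1,0,0,0],[-2.6,0,1,0,0,0],[-3.4,0,1,0,0,0]]]}}

```text
time: 4.9
tool_pos: [415.5, -193.2, 43.3]
tcp_rot: [-180.0, -0.0, 172.7]
ft_force: [-0.9, 0.3, 0.5]
finger_gap: 30.1
grip_force: 0.3
```

>>> {"method": "play_rows", "body": {"motion": [[[-0.6,0,0,0,0,0],[-1.2,0,0,0,0,0],[-1.8,0,0,0,0,0],[-2.3,0,0,0,0,0],[-2.8,0,0,0,0,0]]]}}

```text
time: 5.4
tool_pos: [442.9, -196.7, 43.2]
tcp_rot: [-180.0, 0.0, 172.7]
ft_force: [0.0, -0.4, 0.3]
finger_gap: 30.1
grip_force: 0.2
```

```bash
python3 -c "
from h import *
from bench import optics
delta([409,-194,52],172.7)
d=optics.snapshot('scene');s=optics.snapshot('side')
a=cv2.resize(d['pixels'][140:260,150:250,::-1],None,fx=4,fy=4,interpolation=2);b=cv2.resize(s['pixels'][200:320,290:385,::-1],None,fx=4,fy=4,interpolation=2)
cv2.imwrite('pics/s4.png',np.hstack([a,b]))"
```

```text
t 5.4 at [ 442.9 -196.7   43.2] [-180.      0.    172.69] F [ 0.  -0.4  0.3] gap 30.1
shift cm [ 3.4  -0.16 -0.88] turn [-0.    0.   -0.01]
```

View pics/s4.png

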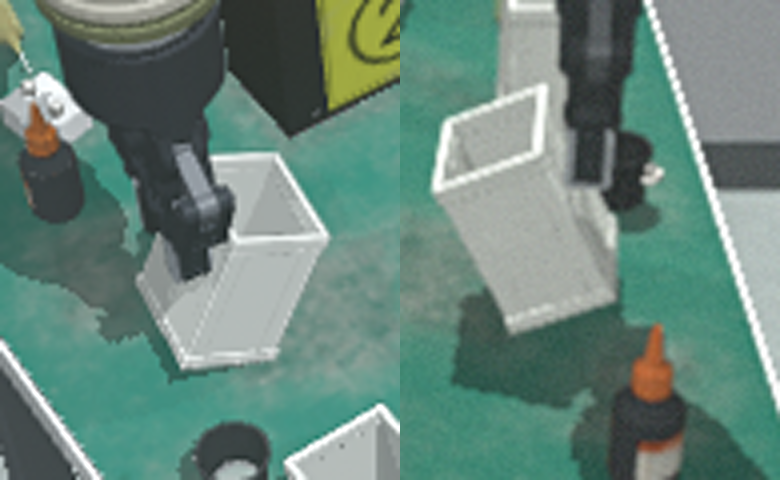

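The crate is now tilting forward about its far lower edge, with the fingertips on its near wall at (200,270). I'll keep pushing.

>>> {"method": "play_rows", "body": {"motion": [[[-0.6,0,0,0,0,0],[-1.2,0,0,0,0,0],[-1.8,0,0,0,0,0],[-1.8,0,0,0,0,0],[-1.8,0,0,0,0,0]]]}}

```text
time: 6.0
tool_pos: [460.4, -198.9, 43.1]
tcp_rot: [180.0, -0.0, 172.7]
ft_force: [0.0, 0.7, 0.4]
finger_gap: 30.0
grip_force: 0.0
```

```bash
cat >> h.py <<'E'
def blob(d,pt,z):
    m=white(d); c,l=comp(m,pt)
    for i,st in c:
        if st[4]>20000: continue
        k=(l==i).astype(np.uint8); h=cv2.convexHull(cv2.findContours(k,0,2)[0][0]); a=cv2.approxPolyDP(h,2.,True)[:,0]
        print(st); 
        for uv in a: print('  ',uv,*[ray(d,uv,q)[:2].round() for q in z])
E
python3 -c "
from h import *
from bench import optics
delta([409,-194,52],172.7)
d=optics.snapshot('scene');pickle.dump(d,open('s5.pkl','wb'));blob(d,(215,205),(0,56))"
```

```text
t 6.0 at [ 460.4 -198.9   43.1] [ 1.8000e+02 -2.0000e-02  1.7271e+02] F [0.  0.7 0.4] gap 30.0
shift cm [ 5.16 -0.17 -0.89] turn [ 0.   -0.02  0.01]
[211, 178, 46, 52, 1600]
   [242 178] [ 594. -138.] [ 568. -182.]
   [255 197] [ 586. -203.] [ 561. -243.]
   [256 214] [ 560. -244.] [ 537. -281.]
   [238 226] [ 511. -248.] [ 490. -285.]
   [215 228] [ 468. -224.] [ 450. -263.]
   [211 215] [ 479. -189.] [ 460. -230.]
   [211 198] [ 505. -148.] [ 484. -191.]
   [219 187] [ 536. -131.] [ 514. -175.]
```

The left crate has fallen. Its mouth is at about x 565 and its underside at about x 470. I'll back off and go to the right crate.

>>> {"method": "play_rows", "body": {"motion": [[[1,0,-1,0,0,0],[4,0,-3,0,0,0],[7,0,-5,0,0,0],[9,0,-5,0,0,0],[9,0,-5,0,0,0]]]}}

```text
time: 6.55
tool_pos: [369.7, -187.4, 93.5]
tcp_rot: [-180.0, 0.0, 172.6]
ft_force: [1.5, -0.1, -0.3]
finger_gap: 29.9
grip_force: 0.0
```

```bash
python3 -c "
from h import *
from bench import optics
delta([374,-376,90],182)
d=optics.snapshot('scene');pickle.dump(d,open('s6.pkl','wb'));blob(d,(215,205),(0,56));
g=d['pixels'].min(2)[185:245,200:240]; print(g[::3,::3])"
```

```text
t 6.55 at [ 369.7 -187.4   93.5] [-1.7996e+02  3.0000e-02  1.7264e+02] F [ 1.5 -0.1 -0.3] gap 29.9
shift cm [ -2.84 -18.65   0.37] turn [-0.04  0.03 -9.36]
[205, 178, 52, 52, 1727]
   [242 178] [ 594. -138.] [ 568. -182.]
   [255 197] [ 586. -203.] [ 561. -243.]
   [256 214] [ 560. -244.] [ 537. -281.]
   [236 227] [ 506. -248.] [ 485. -285.]
   [215 228] [ 468. -224.] [ 450. -263.]
   [207 208] [ 483. -167.] [ 463. -209.]
   [205 192] [ 503. -125.] [ 483. -169.]
[[ 72  74  76  77  85  84  80  76 167 246 240 208 233 235]
 [ 78  75  76  78  69  83 241 243 243 212 234 234 234 240]
 [ 76  70 159 244 246 242 226 242 234 234 234 234 235 237]
 [ 72  68 250 241 238 241 241 241 240 234 211 235 232 235]
 [ 81  78 130 242 241 235 235 235 235 231 235 235 234 234]
 [ 70  79 146 222 236 235 222 231 234 241 242 242 243 230]
 [ 66  77 127  52 238 197 240 241 241 242 243 229 238 240]
 [105  77 100  75 141 242 241 242 213 237 243 251 177 179]
 [ 95  78  82  96 102 245 233 238 226 229 178 195 189 179]
 [ 89 102  76 143  87 122 238 181 178 197 188 181 181 181]
 [ 92  94  74  79 118  58 179 187 181 181 181 181 181 180]
 [ 88  99 104  78 112  52 182 177 181 181 181 180 182 187]
 [ 94  94  97  83  80 179 186 179 180 178 212 182 222 118]
 [ 97  94 112 112  83  87 164 182 180 179 133 125 126 137]
 [ 90  92  93  92 108 132 160 205 103 130 112 122 131 119]
 [ 91  96  98 102 104 104 110  90 106 107 117 128 113 137]
 [ 80  85  91 105 109 106 125 108 122 117 119 140 123 121]
 [ 77  87  92 107 111 117 111  93 100 108 106 119 120 116]
 [ 79  78  85  95 100 101 106  94  89  90  89  83  90  93]
 [ 75  77  83  90  86  91  88  79  80  76  76  75  75  77]]
```

>>> {"method": "play_rows", "body": {"motion": [[[-0.6,-3.7,0,0,0,-2],[-1.2,-7.5,0,0,0,-4],[-1.8,-11.2,0,0,0,-6],[-2.4,-15,0,0,0,-8],[-2.8,-18.6,0.4,0,0,-9.4]]]}}

```text
time: 7.1
tool_pos: [376.1, -377.7, 88.9]
tcp_rot: [-180.0, 0.0, -177.8]
ft_force: [0.3, 0.5, -0.5]
finger_gap: 29.8
grip_force: 0.0
```

```bash
python3 -c "
from h import *
from bench import optics
delta([384,-376,43],182)
d=optics.snapshot('scene');pickle.dump(d,open('s7.pkl','wb'));blob(d,(243,270),(0,90))"
```

```text
t 7.1 at [ 376.1 -377.7   88.9] [-1.7997e+02  4.0000e-02 -1.7782e+02] F [ 0.3  0.5 -0.5] gap 29.8
shift cm [-0.79  0.14  4.59] turn [-0.03  0.04  0.18]
[216, 241, 50, 62, 1774]
   [218 243] [ 452. -261.] [ 424. -320.]
   [245 241] [ 501. -290.] [ 468. -345.]
   [265 264] [ 502. -361.] [ 469. -410.]
   [265 289] [ 469. -409.] [ 439. -453.]
   [242 302] [ 416. -406.] [ 392. -451.]
   [224 279] [ 416. -342.] [ 391. -393.]
   [216 246] [ 445. -265.] [ 418. -323.]
```

>>> {"method": "play_rows", "body": {"motion": [[[0,0,2.5,0,0,0],[0,0,4.5,0,0,0],[-0.8,0,4.5,0,0,0],[-1.8,0,4.5,0,0,0],[-2.6,0,4.5,0,0,0]]]}}

```text
time: 7.65
tool_pos: [403.3, -375.1, 45.5]
tcp_rot: [-179.9, 0.1, -177.9]
ft_force: [-3.1, -0.2, 1.6]
finger_gap: 29.9
grip_force: 0.9
```

>>> {"method": "play_rows", "body": {"motion": [[[-0.7,0,0,0,0,0],[-1.4,0,0,0,0,0],[-2,0,0,0,0,0],[-2.6,0,0,0,0,0],[-3.2,0,0,0,0,0]]]}}

```text
time: 8.15
tool_pos: [433.7, -373.4, 44.4]
tcp_rot: [-180.0, 0.0, -177.9]
ft_force: [-0.7, 0.0, 1.1]
finger_gap: 30.1
grip_force: 0.5
```

>>> {"method": "play_rows", "body": {"motion": [[[-0.6,0,0,0,0,0],[-1.2,0,0,0,0,0],[-1.9,0,0,0,0,0],[-2.1,0,0,0,0,0],[-2.1,0,0,0,0,0]]]}}

```text
time: 8.65
tool_pos: [454.4, -372.5, 44.1]
tcp_rot: [180.0, -0.0, -177.9]
ft_force: [0.0, 0.1, -0.1]
finger_gap: 29.6
grip_force: 0.0
```

```bash
python3 -c "
from h import *
from bench import optics
delta([384,-376,43],182)
d=optics.snapshot('scene');pickle.dump(d,open('s8.pkl','wb'));blob(d,(265,265),(0,56))"
```

```text
t 8.65 at [ 454.4 -372.5   44.1] [ 179.99   -0.   -177.88] F [ 0.   0.1 -0.1] gap 29.6
shift cm [ 7.05 -0.09  0.11] turn [ 0.01 -0.    0.12]
[241, 227, 60, 62, 1687]
   [277 227] [ 577. -299.] [ 552. -333.]
   [297 248] [ 578. -368.] [ 554. -398.]
   [300 262] [ 563. -399.] [ 539. -427.]
   [266 288] [ 471. -408.] [ 453. -435.]
   [248 267] [ 470. -347.] [ 452. -378.]
   [241 254] [ 476. -312.] [ 457. -346.]
   [257 237] [ 527. -296.] [ 505. -330.]
```

The second crate has fallen too. I'll back off to a point between them and look at both undersides.

>>> {"method": "play_rows", "body": {"motion": [[[1.5,0,-1,0,0,0],[5,0,-3,0,0,0],[8.5,0.5,-6,0,0,0],[9,4.5,-6,0,0,0],[9,8.7,-6,0,0,0]]]}}

```text
time: 9.2
tool_pos: [360.1, -289.7, 105.4]
tcp_rot: [-179.9, 0.1, -178.1]
ft_force: [0.4, 1.0, -0.8]
finger_gap: 30.0
grip_force: 0.0
```

```bash
python3 -c "
from h import *
from bench import optics
delta([370,-190,90],172.7)
w=optics.snapshot('wrist');d=optics.snapshot('scene');pickle.dump(d,open('s9.pkl','wb'));pickle.dump(w,open('w9.pkl','wb'))
a=cv2.resize(d['pixels'][140:320,170:370,::-1],None,fx=2,fy=2,interpolation=2);b=cv2.resize(w['pixels'][:,:,::-1],(480,360))
cv2.imwrite('pics/s9.png',np.hstack([a,b])[:, :800+80][:, :800] if 0 else cv2.resize(np.hstack([a,b]),(790,323)))
blob(d,(265,265),(0,56));blob(d,(230,205),(0,56));"
```

```text
t 9.2 at [ 360.1 -289.7  105.4] [-1.7988e+02  1.0000e-01 -1.7813e+02] F [ 0.4  1.  -0.8] gap 30.0
shift cm [-1.31  9.94  1.52] turn [-0.11  0.1   9.17]
[247, 229, 57, 59, 2051]
   [284 229] [ 586. -312.] [ 560. -346.]
   [303 249] [ 587. -377.] [ 562. -406.]
   [302 265] [ 561. -407.] [ 537. -434.]
   [267 287] [ 474. -407.] [ 456. -435.]
   [249 267] [ 472. -348.] [ 453. -379.]
   [247 250] [ 492. -311.] [ 472. -345.]
[205, 178, 52, 54, 1746]
   [242 178] [ 594. -138.] [ 568. -182.]
   [255 197] [ 586. -203.] [ 561. -243.]
   [256 214] [ 560. -244.] [ 537. -281.]
   [239 231] [ 505. -261.] [ 484. -297.]
   [215 228] [ 468. -224.] [ 450. -263.]
   [207 208] [ 483. -167.] [ 463. -209.]
   [205 192] [ 503. -125.] [ 483. -169.]
```

View pics/s9.png

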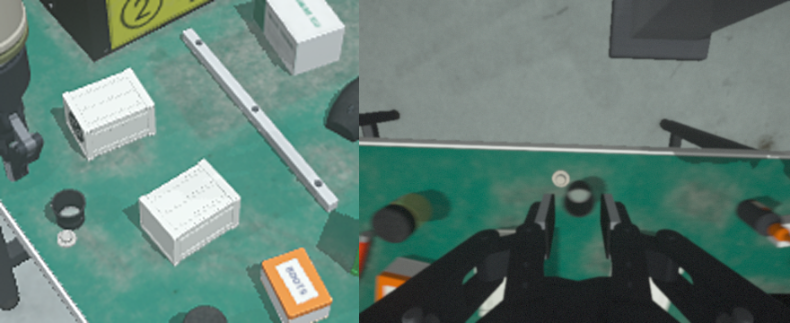

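Both crates now lie on their far sides. The left crate's underside shows the black stamp at (75,125), and the right crate's underside at (165,230) is bare. So the left one gets pushed, square to the rail at about -4.4° yaw.

```bash
python3 -c "
from h import *
delta([420,-195,60],175.6)
s=pickle.load(open('s9.pkl','rb'))
def wp(yaw,c,lo,la,z): 
    y=np.radians(yaw); return [c[0]+lo*np.cos(y)-la*np.sin(y),c[1]+lo*np.sin(y)+la*np.cos(y),z]
for n,c,yaw in (('A',(473,-378),0),('B',(475.5,-200),-8)):
    src=np.float32([proj(s,wp(yaw,c,0,la,z)) for la,z in((33,56),(-33,56),(-33,0),(33,0))]); H=cv2.getPerspectiveTransform(src,np.float32([[0,0],[66,0],[66,56],[0,56]]))
    g=cv2.warpPerspective(s['pixels'].min(2),H,(66,56))[6:50,12:54]; print(n,'dark frac',(g<120).mean())"
```

```text
t 9.3 at [ 359.8 -285.2  103.5] [ 1.7986e+02 -4.0000e-02 -1.7785e+02] F [ 0.6 -0.7 -0.6] gap 30.1
shift cm [-6.36  8.77  4.37] turn [ 0.14 -0.05  6.55]
A dark frac 0.0
B dark frac 0.6271645021645021
```

>>> {"method": "play_rows", "body": {"motion": [[[-0.5,3,0,0,0,2],[-1.5,6,0,0,0,4],[-3,8.5,1,0,0,6],[-5,8.8,2.5,0,0,6.5],[-6.4,8.8,4.4,0,0,6.5]]]}}

```text
time: 9.8
tool_pos: [423.7, -198.6, 60.8]
tcp_rot: [-179.9, 0.2, 175.7]
ft_force: [-0.3, -0.6, 1.0]
finger_gap: 30.0
grip_force: 0.0
```

```bash
python3 -c "
from h import *
delta([440,-197,12],175.6)"
```

```text
t 9.8 at [ 423.7 -198.6   60.8] [-1.7992e+02  1.6000e-01  1.7565e+02] F [-0.3 -0.6  1. ] gap 30.0
shift cm [-1.6   0.29  4.89] turn [-0.08  0.16  0.05]
```

>>> {"method": "play_rows", "body": {"motion": [[[0,0.2,2,0,0,0],[0,0.2,4,0,0,0],[-0.8,0.2,4.8,0,0,0],[-1.8,0.2,4.8,0,0,0],[-2.6,0.2,4.8,0,0,0]]]}}

```text
time: 10.3
tool_pos: [448.8, -199.2, 12.6]
tcp_rot: [-180.0, 0.0, 175.6]
ft_force: [0.9, 0.1, -0.1]
finger_gap: 30.0
grip_force: 0.0
```

>>> {"method": "play_rows", "body": {"motion": [[[-0.5,0,0,0,0,0],[-1,0,0,0,0,0],[-1.5,0,0,0,0,0],[-2,0,0,0,0,0],[-2.5,0,0,0,0,0]]]}}

```text
time: 10.8
tool_pos: [473.0, -200.7, 12.3]
tcp_rot: [-180.0, -0.0, 175.6]
ft_force: [-1.7, 0.5, 0.2]
finger_gap: 29.9
grip_force: 0.6
```

>>> {"method": "play_rows", "body": {"motion": [[[-0.6,0,0,0,0,0],[-1.2,0,0,0,0,0],[-1.8,0,0,0,0,0],[-2.4,0,0,0,0,0],[-3,0,0,0,0,0]]]}}

```text
time: 11.3
tool_pos: [503.2, -203.0, 12.2]
tcp_rot: [180.0, -0.0, 175.6]
ft_force: [-1.2, 0.1, 1.4]
finger_gap: 29.8
grip_force: 0.8
```

```bash
python3 -c "
from h import *
from bench import optics
delta([580,-200,12],175.6)
d=optics.snapshot('scene');pickle.dump(d,open('s10.pkl','wb'));blob(d,(255,190),(0,56))"
```

```text
t 11.3 at [ 503.2 -203.    12.2] [180.   -0.  175.6] F [-1.2  0.1  1.4] gap 29.8
shift cm [-7.64  0.88  0.02] turn [ 0. -0. -0.]
[226, 170, 46, 58, 1476]
   [256 170] [ 634. -136.] [ 606. -180.]
   [269 183] [ 635. -187.] [ 607. -228.]
   [270 205] [ 600. -241.] [ 574. -279.]
   [235 227] [ 504. -247.] [ 483. -284.]
   [226 208] [ 516. -192.] [ 495. -232.]
   [226 175] [ 569. -109.] [ 545. -154.]
```

>>> {"method": "play_rows", "body": {"motion": [[[-0.6,0,0,0,0,0],[-1.2,0,0,0,0,0],[-1.8,0,0,0,0,0],[-2.4,0,0,0,0,0],[-3,0,0,0,0,0]]]}}

```text
time: 11.85
tool_pos: [533.1, -205.3, 12.1]
tcp_rot: [180.0, -0.0, 175.6]
ft_force: [-0.4, -0.1, -0.2]
finger_gap: 29.8
grip_force: 0.3
```

>>> {"method": "play_rows", "body": {"motion": [[[-0.6,0,0,0,0,0],[-1.2,0,0,0,0,0],[-1.7,0,0,0,0,0],[-2.2,0,0,0,0,0],[-2.6,0,0,0,0,0]]]}}

```text
time: 12.35
tool_pos: [559.0, -207.3, 12.2]
tcp_rot: [-180.0, 0.0, 175.6]
ft_force: [-0.5, -0.5, -0.3]
finger_gap: 30.1
grip_force: 0.3
```

```bash
python3 -c "
from h import *
from bench import optics
delta([580,-200,12],175.6)
d=optics.snapshot('scene');pickle.dump(d,open('s11.pkl','wb'));blob(d,(275,185),(0,56))
s=optics.snapshot('side')
a=cv2.resize(d['pixels'][145:245,220:330,::-1],None,fx=4,fy=4,interpolation=2);b=cv2.resize(s['pixels'][190:290,200:290,::-1],None,fx=4,fy=4,interpolation=2)
cv2.imwrite('pics/s11.png',np.hstack([a,b]))"
```

```text
t 12.35 at [ 559.  -207.3   12.2] [-180.     0.   175.6] F [-0.5 -0.5 -0.3] gap 30.1
shift cm [-2.04  0.89  0.02] turn [-0.  0. -0.]
[248, 155, 111, 103, 2818]
   [252 164] [ 638. -115.] [ 609. -160.]
   [274 156] [ 695. -124.] [ 663. -168.]
   [307 155] [ 761. -167.] [ 725. -209.]
   [327 183] [ 743. -264.] [ 708. -300.]
   [358 251] [ 676. -447.] [ 645. -472.]
   [352 257] [ 656. -451.] [ 627. -476.]
   [258 211] [ 569. -240.] [ 544. -277.]
   [248 198] [ 572. -196.] [ 547. -236.]
```

View pics/s11.png

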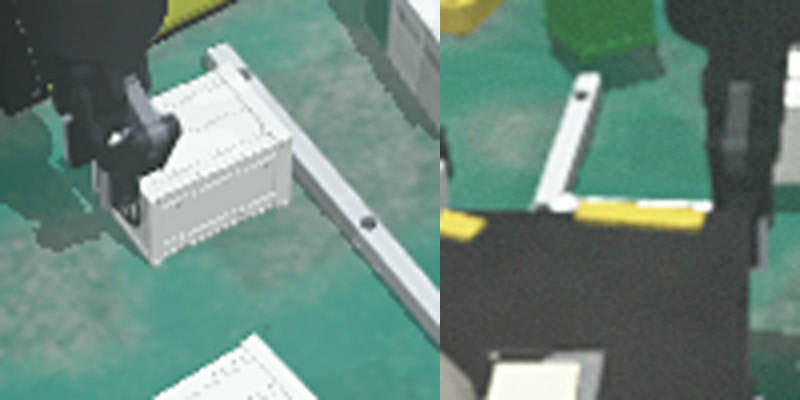

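The mouth's right edge is at (292,140) to (290,203), and the rail face is just beyond it, with a gap of about a centimetre. The crate looks square to the rail.

```bash
python3 -c "
from h import *
d=pickle.load(open('s11.pkl','rb'))
q=lambda u,v:(220+u/4-.4,145+v/4-.4)
print('mouth br',ray(d,q(290,204),0)[:2],'tr',ray(d,q(293,141),56)[:2],'foot br',ray(d,q(157,265),0)[:2])
for u,v in ((365,263),(400,300),(430,333)): print('rail bot',ray(d,q(u,v),0)[:2])
for u,v in ((297,175),(340,222),(205,65)): print('rail bot?',ray(d,q(u,v),0)[:2])
"
```

```text
mouth br [ 655.68221641 -247.8435063 ] tr [ 654.09402428 -250.31728353] foot br [ 570.40562226 -240.33316198]
rail bot [ 663.62310235 -305.65070171]
rail bot [ 663.15242761 -336.84401603]
rail bot [ 662.21618444 -363.58668622]
rail bot? [ 671.79842098 -232.96542797]
rail bot? [ 670.38069527 -274.55013497]
rail bot? [ 679.46554675 -132.54393111]
```

>>> {"method": "play_rows", "body": {"motion": [[[-0.3,0,0,0,0,0],[-0.5,0,0,0,0,0],[-0.7,0,0,0,0,0],[-0.9,0,0,0,0,0],[-1,0,0,0,0,0]]]}}

```text
time: 12.95
tool_pos: [568.7, -208.0, 12.2]
tcp_rot: [-180.0, 0.0, 175.6]
ft_force: [-2.2, 0.3, -0.8]
finger_gap: 29.9
grip_force: 0.5
```

>>> {"method": "play_rows", "body": {"motion": [[[-0.1,0,0,0,0,0],[-0.2,0,0,0,0,0],[-0.3,0,0,0,0,0],[-0.4,0,0,0,0,0],[-0.4,0,0,0,0,0]]]}}

```text
time: 13.45
tool_pos: [571.7, -208.4, 12.1]
tcp_rot: [-180.0, -0.1, 175.6]
ft_force: [-4.3, 0.2, 3.0]
finger_gap: 29.8
grip_force: 2.6
```

```bash
python3 -c "
from h import *
from bench import optics
delta([580,-200,12],175.6)
d=optics.snapshot('scene');pickle.dump(d,open('s12.pkl','wb'))
g=d['pixels'].min(2)
for r in (186,190,194): print(r,g[r,288:312])"
```

```text
t 13.45 at [ 571.7 -208.4   12.1] [-1.8000e+02 -1.0000e-01  1.7559e+02] F [-4.3  0.2  3. ] gap 29.8
shift cm [-0.76  0.9   0.01] turn [-0.   -0.1  -0.01]
186 [182 183 183 183 183 173 184 183 181 191 216 214 213 216 217 145 130 129
 126 122 122 129 136 135]
190 [183 182 182 181 181 185 184 183 185 153 119 173 226 219 215 213 214 213
 164 113 118 124 126 122]
194 [189 183 180 204 168 121 162 133 115  85  89 119 119 114 143 219 220 215
 212 211 217 213 135 118]
```

The move fell 1 mm short and the force rose to 4 N, so the mouth has reached the rail. I'll back off, shut the fingers and press lightly at the centre of the underside so the crate settles flush.

>>> {"method": "play_rows", "body": {"motion": [[[0.5,0,-0.3,0,0,0],[1.5,0,-0.8,0,0,0],[2,0,-0.8,0,0,0],[2,0,-0.8,0,0,0],[2,0,-0.8,0,0,0]]], "jaw": 0}}

```text
time: 14.0
tool_pos: [552.7, -206.8, 20.3]
tcp_rot: [-180.0, 0.0, 175.6]
ft_force: [-0.4, -1.0, 0.2]
finger_gap: 0.3
grip_force: 0.0
```

>>> {"method": "play_rows", "body": {"motion": [[[0,0,0,0,0,0],[-0.4,0,0,0,0,0],[-0.8,0,0,0,0,0],[-1.2,0,0,0,0,0],[-1.6,0,0,0,0,0]]]}}

```text
time: 14.5
tool_pos: [569.0, -208.0, 20.1]
tcp_rot: [180.0, -0.0, 175.6]
ft_force: [-0.2, -0.2, -0.2]
finger_gap: -0.1
grip_force: 0.0
```

```bash
python3 -c "
from h import *
from bench import optics
delta([580,-208,12],175.6)"
```

```text
t 14.5 at [ 569.  -208.    20.1] [180.   -0.  175.6] F [-0.2 -0.2 -0.2] gap -0.1
shift cm [-1.1   0.08  0.81] turn [ 0. -0.  0.]
```

>>> {"method": "play_rows", "body": {"motion": [[[-0.1,0,0,0,0,0],[-0.2,0,0,0,0,0],[-0.3,0,0,0,0,0],[-0.4,0,0,0,0,0],[-0.4,0,0,0,0,0]]]}}

```text
time: 15.0
tool_pos: [572.5, -208.3, 20.2]
tcp_rot: [-180.0, 0.0, 175.6]
ft_force: [0.3, -0.0, -0.1]
finger_gap: 0.3
grip_force: 0.0
```

>>> {"method": "play_rows", "body": {"motion": [[[-0.1,0,0,0,0,0],[-0.15,0,0,0,0,0],[-0.2,0,0,0,0,0],[-0.25,0,0,0,0,0],[-0.25,0,0,0,0,0]]]}}

```text
time: 15.5
tool_pos: [574.2, -208.4, 20.0]
tcp_rot: [180.0, -0.1, 175.6]
ft_force: [-5.0, 0.0, 2.3]
finger_gap: 0.1
grip_force: 2.9
```

>>> {"method": "play_rows", "body": {"motion": [[[-0.05,0,0,0,0,0],[-0.1,0,0,0,0,0],[-0.1,0,0,0,0,0]]]}}

```text
time: 15.8
tool_pos: [574.3, -208.4, 19.9]
tcp_rot: [180.0, -0.2, 175.6]
ft_force: [-8.9, 1.0, 5.9]
finger_gap: -0.0
grip_force: 5.3
```

```bash
python3 -c "
from h import *
from bench import optics
delta([580,-208,12],175.6)"
```

```text
t 15.8 at [ 574.3 -208.4   19.9] [179.98  -0.19 175.59] F [-8.9  1.   5.9] gap -0.0
shift cm [-0.57  0.09  0.79] turn [ 0.02 -0.19 -0.01]
```

The force rose to 9 N with only 0.1 mm of motion, so the crate is seated. I'll retract and check.

>>> {"method": "play_rows", "body": {"motion": [[[0.6,0,0,0,0,0],[2,0,0,0,0,0],[5,0,-1,0,0,0],[9,0,-5,0,0,0],[12,0,-9,0,0,0]]]}}

```text
time: 16.3
tool_pos: [457.8, -198.6, 104.0]
tcp_rot: [179.9, -0.2, 175.6]
ft_force: [0.6, -0.8, 1.3]
finger_gap: 0.1
grip_force: 0.0
```

>>> {"method": "play_rows", "body": {"motion": [[[3,0,-2,0,0,0],[6,0,-3,0,0,0],[6,0,-3,0,0,0],[6,0,-3,0,0,0]]]}}

```text
time: 16.7
tool_pos: [401.0, -195.4, 135.7]
tcp_rot: [-179.9, 0.2, 175.6]
ft_force: [-0.4, 0.2, -0.3]
finger_gap: -0.3
grip_force: 0.0
```

```bash
python3 -c "
from h import *
from bench import optics,sensors
delta([400,-208,100],175.6)
d=optics.snapshot('scene');pickle.dump(d,open('s13.pkl','wb'))
blob(d,(275,265),(0,56)); print('B'); blob(d,(275,185),(0,56))
h=cv2.cvtColor(d['pixels'],cv2.COLOR_RGB2GRAY)
for r in range(148,186,4): print(r,h[r,250:305:2].tolist())"
```

```text
t 16.7 at [ 401.  -195.4  135.7] [-1.7994e+02  1.5000e-01  1.7555e+02] F [-0.4  0.2 -0.3] gap -0.3
shift cm [ 0.01 -1.26  3.57] turn [-0.06  0.15 -0.05]
[247, 228, 57, 60, 2053]
   [283 228] [ 586. -309.] [ 560. -342.]
   [303 249] [ 587. -377.] [ 562. -406.]
   [302 265] [ 561. -407.] [ 537. -434.]
   [267 287] [ 474. -407.] [ 456. -435.]
   [249 267] [ 472. -348.] [ 453. -379.]
   [247 250] [ 492. -311.] [ 472. -345.]
B
[248, 155, 111, 103, 2916]
   [248 173] [ 614. -133.] [ 587. -177.]
   [274 156] [ 695. -124.] [ 663. -168.]
   [307 155] [ 761. -167.] [ 725. -209.]
   [327 183] [ 743. -264.] [ 708. -300.]
   [358 251] [ 676. -447.] [ 645. -472.]
   [352 257] [ 656. -451.] [ 627. -476.]
   [263 208] [ 582. -239.] [ 557. -277.]
   [249 191] [ 585. -180.] [ 560. -221.]
148 [74, 131, 157, 93, 156, 155, 155, 155, 143, 130, 81, 58, 136, 141, 131, 131, 135, 134, 137, 133, 131, 129, 130, 131, 134, 139, 134, 98]
152 [125, 99, 155, 154, 146, 136, 80, 58, 121, 129, 130, 129, 145, 130, 129, 127, 129, 129, 128, 133, 133, 137, 138, 139, 146, 139, 139, 145]
156 [150, 136, 105, 69, 134, 138, 132
[... 419 characters left out ...]
3, 119, 176, 242, 244, 244, 219, 243, 239, 243, 243, 243, 243, 237, 238, 232, 238, 239, 129, 132, 127, 133, 132, 132, 150]
172 [218, 243, 246, 244, 245, 242, 243, 243, 243, 242, 243, 243, 243, 238, 238, 216, 234, 238, 238, 234, 239, 239, 219, 147, 145, 136, 138, 147]
176 [247, 244, 239, 243, 243, 242, 243, 242, 243, 244, 233, 238, 237, 237, 237, 237, 238, 238, 244, 245, 241, 197, 238, 242, 152, 137, 141, 141]
180 [150, 165, 245, 243, 242, 244, 218, 242, 244, 244, 237, 237, 237, 238, 238, 237, 220, 241, 246, 248, 187, 179, 163, 184, 132, 137, 142, 137]
184 [155, 58, 62, 249, 244, 228, 243, 244, 237, 237, 237, 223, 234, 239, 231, 230, 200, 176, 212, 192, 184, 184, 180, 183, 216, 215, 138, 138]
```

```bash
python3 -c "
from h import *
d=pickle.load(open('s13.pkl','rb'));d0=pickle.load(open('scene0.pkl','rb'))
def edge(d,rows,c0,c1,th,z):
    g=cv2.cvtColor(d['pixels'],cv2.COLOR_RGB2GRAY).astype(float); p=[]
    for r in rows:
        x=np.where(g[r,c0:c1]>th)[0]
        if len(x):
            i=c0+x[-1]; a,b=g[r,i],g[r,i+1]; p.append(ray(d,(i+(a-th)/(a-b),r),z)[:2])
    p=np.array(p,np.float32); L=cv2.fitLine(p,cv2.DIST_HUBER,0,.01,.01).ravel(); res=(p-L[2:])@[-L[1],L[0]]
    print('angle',np.degrees(np.arctan2(L[0],L[1]) if L[1]>0 else np.arctan2(-L[0],-L[1])).round(2),'pt',L[2:],'x@-215',L[2]+(-215-L[3])*L[0]/L[1],'res',np.abs(res).mean().round(2),len(p))
print('mouth top'); edge(d,range(163,178),270,302,190,56)
print('rail far top edge'); edge(d,range(192,248),290,365,170,16)
print('orig'); edge(d0,[*range(162,174),*range(186,248)],272,365,170,16); edge(d0,range(190,248),288,365,170,16)
"
```

```text
mouth top
angle 4.4 pt [ 671.4238  -221.21172] x@-215 671.9013 res 0.28 15
rail far top edge
angle 4.31 pt [ 674.84717 -360.4562 ] x@-215 685.80334 res 0.26 56
orig
angle 4.42 pt [ 676.09045 -344.22418] x@-215 686.08386 res 23.2 74
angle 4.32 pt [ 675.6064  -350.63876] x@-215 685.8461 res 0.25 58
```

The mouth edge is at x 671.9 with a 4.4° angle, and the rail face is at x 671.8 with 4.3°, so it is flush. The plain crate lies well short of the rail.

```bash
python3 -c "
from bench import job
print(job.hand_in())"
```

```text
the job is handed in; nothing more can be done
None
```

Both crates lie on their far sides; the stamped (left) one is flush with the rail to within about 0.1 mm and 0.1° by the cameras (9 N peak reading), the plain one lies about 100 mm short, and the job is handed in.

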